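# Find the full pattern-weight case by its heft and lay it across the rests

## Task

Three identical closed wooden cases lie on the coffee table, and only one of them still has the brass pattern weights in it. Find it by its weight and gently lay that case lengthwise across the two rests of the dark wooden stand, lid up, level, between the lips and about centred, and leave it there. The two near-empty cases must end up lying flat, lid up, on the table; do not disturb the teacup, the sugar bowl or the thread reels.

Things in the scene. Friction and masses are not known exactly. Their poses are not given: they have to be found in the camera images.
- case_a: closed pale wooden case, 170 long (x), 48 wide (y), 46 high, flat sides, lid fixed shut, lying lid up on the table; origin at the centre of its underside, z up. The three cases look alike; two weigh 0.12 to 0.15 kg in all (near-empty), one, a different one each time, 0.35 to 0.47 kg (weights in its middle, balance point within 3 of the centre)
- case_b: same as case_a in shape; see there for what it may hold
- case_c: same as case_a in shape; see there for what it may hold
- stand: dark wooden stand, fixed: base board 150 (x) x 84 (y) x 12 high, two upright rests at x = -55 and +55, each 18 thick (x), 84 wide (y), flat tops 60 above the table. Each has at both ends a lip 10 high and 10 thick, 64 clear between them for the 48 wide case, which overhangs about 21 at each end. 92 free between the rests. Origin: centre of underside; x runs from rest to rest
- rests_mid (a point): point on the stand midway between the two rests, at the height of their tops (60 above the table): the underside centre of the case belongs here, the case's x along this frame's x either way round
- sugar_bowl: white sugar bowl with its lid, round, 80 across, 78 high; bystander, standing somewhere in the row of cases; origin at the centre of its underside
- cup: white teacup, 76 across, 62 high, on its saucer (130 across) near the robot; bystander; origin at the centre of its underside
- reel_a: thread reel, 34 across, 40 high, standing beyond the cases; bystander; origin at the centre of its underside
- reel_b: thread reel like reel_a; bystander
Things that resemble listed ones, but are neither listed nor needed, are in the scene too. What is meant by the stand is not pink or red, and is the smaller of those in its own colour.

How it is judged:
By the outcome, as a careful person would: the job done as asked, in the order asked, and still so for the second after the job is handed in, with the robot touching nothing.
It also fails if it takes over 72 s, if anything falls off the work surface, if the arm or the gripper's body presses on something with over 40 N, if the wrist force passes 120 N, or if a joint passes its speed limit or range.

## Robot

A 6-joint arm with a two-finger parallel gripper is mounted at the origin on the work surface. World frame = base frame: x ahead of the robot, y to its left, z up, the work surface at z = 0. Lengths are in m, angles in rad, forces in N, time in s.
With the tool pointing down it reaches from about 0.25 to 0.775 m from the base axis. Payload 4 kg.
Tool frame: the origin (TCP) lies at the very end of the fingers, on their centre line; the grasp point (between the pads) lies 19 mm behind it; z points along the fingers, y is the line along which they close (so a half turn about z gives the same grasp; the last joint's range is limited). The gripper opens to 94 mm and grips with 3 to 60 N. Pads are 16 mm wide; open, the fingers measure 119 mm over their backs; the gripper's body (75 mm by 177 mm) begins 78 mm behind the grasp point.
Start: joints at [1.123, 0.087, 1.371, -0, 1.684, -0.103], TCP at [0.186, 0.518, 0.206] pointing down, gripper open.
Joint ranges: [-3.1, 3.1], [-0.76, 2.03], [0.27, 2.55], [-1.08, 4.22], [0.17, 2.65], [-2.57, 2.57]. Speed limits (rad/s): [2.79, 2.79, 3.14, 3.14, 3.14, 3.14].

## Interface

Orientations are given as [roll, pitch, yaw] about the fixed x, y, z axes, in that order (R = Rz(yaw) Ry(pitch) Rx(roll)).
In Python, from bench import robot gives the robot as it stands. The module is installed in compiled form; this text tells all that it offers.
- The arm moves only by the tool move_arm, never from a script. Its argument "deltas" is one flat list of numbers, 7 for each row, row after row: the turn, a rotation vector about the tool's x, y, z in rad, then the shift along the tool's x, y, z in cm, then the closure, from -1 (fully open) to 1 (shut). A call has 1 to 8 rows; each row is the pose to reach, as a shift and turn from the pose commanded when the call began, along the tool's axes at that moment; what a row does not reach only later rows make up. A row lasts 1/10 s, in which the tool goes at most 50 mm and 8.59 degrees, less where a joint would pass 70% of its speed; a pose out of reach is approached as far as the arm can. A call with a gripper value outside its range is refused whole. The fingers move at their own pace and stop on an object; the grip force is fixed at half the most. Time passes only in rows, so rows that repeat a pose let the fingers close. It gives the time, the measured TCP pose, the force, the opening and the grip force at its end, in the units of the state.
- robot.get_obs(): the state, without advancing time (a new reading comes with each control period).
- robot.snapshot(name): name is "scene" or "top"; returns a dict with "image" (420x560x3 uint8, red, green, blue), "depth" (420x560 float32, m along the optical axis (not along the pixel's ray), 0 where there is no reading), "fov_y" (degrees; the focal length in pixels is half the picture's height over the tangent of half this angle, whatever the lens; pixels are square), "cx", "cy" (the principal point, pixels), "D" ([k1, k2, p1, p2, k3] as OpenCV has them; the pictures are not rectified), "origin" and "orientation" of the camera in the world. Camera axes: x right, y up, looking along -z (the intrinsics and any distortion apply to the point x, -y, -z); pixel columns grow to the right and rows downward; lengths in m; the calibration is good to about 2 mm. A picture is of the moment at which its call begins.
- robot.close_job(): hands the job in; it is judged then, once.
The state is a dict: "time": time; "joint_positions": joint angles; "qvel": joint speeds; "joint_torque": joint torques, N m; "tool_pos": TCP position; "ee_rot": TCP orientation; "wrist_force": force on the tool from outside, world axes, zero at the start; "wrist_torque": the same for the moment, N m; "width": finger opening in m; "finger_force": force on a finger pad.
Only numpy, scipy, OpenCV 4.12 (cv2) and the standard library are available. Lean on these libraries where they do the work, as an engineer would, in place of code of your own. Each camera call takes 0.05 s, during which the arm holds its last target. There are 200 camera calls.

## Working session

There is one attempt and no reset: what is moved stays moved. The work goes in short steps, Python scripts to look and compute and a tool call to move; the robot and the scene stay as the last step left them, time stands still between calls to the robot, and variables do not carry over. Pictures are saved under pics/ and viewed, at most 10 in all, crops included, and the job is handed in when it is done.

Besides the shell and the picture viewer there is one more tool, called after "Call:" in YAML: its name, and indented under it one key for each argument. move_arm: Moves the arm, as the interface text tells. Its arguments: {"type":"object","properties":{"deltas":{"type":"array","items":{"type":"number"}}},"required":["deltas"]}

```bash
mkdir -p pics; cat > h.py <<'E'
import numpy as np, cv2, pickle
from scipy.spatial.transform import Rotation as R
from bench import robot
def snap(n,save=None):
    s=robot.snapshot(n)
    if save:
        cv2.imwrite('pics/'+save+'.png',s['image'][:,:,::-1]); pickle.dump(s,open('pics/'+save+'.pkl','wb'))
    return s
def load(n): return pickle.load(open('pics/'+n+'.pkl','rb'))
def rot(s):
    o=np.array(s['orientation'],float)
    return o if o.shape==(3,3) else R.from_euler('xyz',o).as_matrix()
def K(s):
    f=210/np.tan(np.radians(s['fov_y'])/2); return np.array([[f,0,s['cx']],[0,f,s['cy']],[0,0,1.]])
def cloud(s):
    v,u=np.mgrid[0:420,0:560]
    p=cv2.undistortPoints(np.stack([u,v],-1).reshape(-1,1,2).astype(float),K(s),np.array(s['D'],float)).reshape(420,560,2)
    d=s['depth']; c=np.stack([p[...,0]*d,-p[...,1]*d,-d],-1)
    w=c@rot(s).T+np.array(s['origin']); w[d==0]=np.nan
    return w
E
python3 - <<'E'
from h import *
for n in('scene','top'):
    s=snap(n,n+'0'); print(n,s['origin'],s['orientation'],s['fov_y'],s['D'])
    w=cloud(s); print(np.nanmin(w,(0,1)),np.nanmax(w,(0,1)))
a=cv2.imread('pics/scene0.png');b=cv2.imread('pics/top0.png')
print(robot.get_obs())
E
```

```text
scene [1.10913384 0.21536999 0.95642931] [ 0.67175925 -0.01187949  2.10042575] 53.910345882677916 [-0.08279835  0.          0.          0.          0.        ]
[-2.5443484  -2.21149131 -0.77445183] [1.41166774 0.66002437 0.5969899 ]
top [ 0.36562815 -0.11570291  1.35335415] [ 0.09687941 -0.01128998 -1.5917828 ] 50.03543983650264 [-0.1228847  0.         0.         0.         0.       ]
[-0.43780481 -1.66134256 -0.77524306] [1.75161171 1.37718814 0.59922224]
{'time': 0.1, 'joint_positions': array([ 1.12289551e+00,  8.78690167e-02,  1.37206602e+00,  8.08582394e-06,
        1.68359314e+00, -1.03028945e-01]), 'qvel': array([-0.00213025, -0.00245088, -0.00195324, -0.00166511,  0.00225135,
       -0.00086143]), 'joint_torque': array([ 2.27325334e-03, -3.41252518e+01, -3.03301406e+01,  7.19395140e-02,
        3.05052486e-02, -1.04163503e-04]), 'tool_pos': array([0.18569751, 0.51719244, 0.20444664]), 'ee_rot': array([-3.13966822e+00, -2.07055508e-04,  2.79672149e+00]), 'wrist_force': array([ 0.11867326, -0.22277568,  0.94141739]), 'wrist_torque': array([ 0.03371509, -0.02180834,  0.01553059]), 'finger_force': 0.0, 'width': 0.09402642527321983}
```

View pics/top0.png

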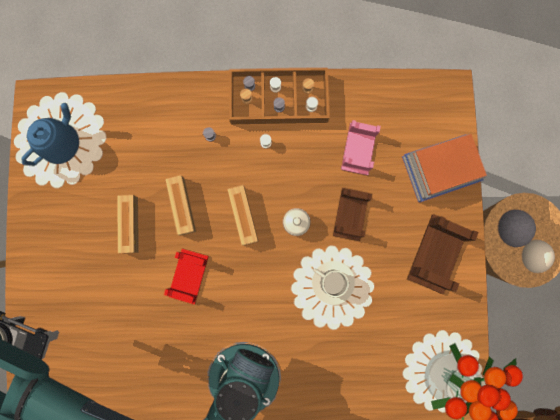

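View pics/scene0.png

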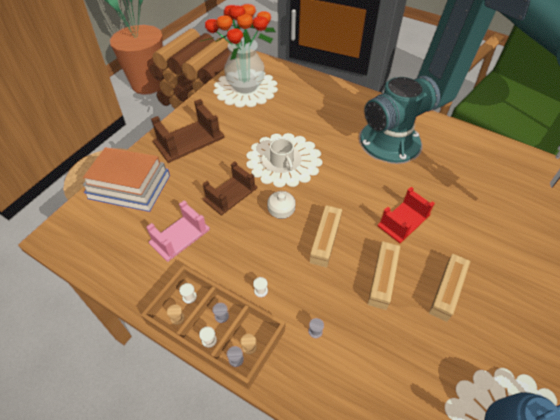

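The top view shows three pale cases at (126,223), (179,205) and (242,215). The sugar bowl is at (296,222), the cup at (333,285), and the reels at (209,133) and (266,141). Four things could be taken for the stand: small dark brown (352,214), large dark brown (442,254), red (187,276) and pink (361,147). By the description it is the small dark brown one at (352,214).

```bash
cat > m.py <<'E'
from h import *
s=load('top0'); w=cloud(s)
def rect(u0,u1,v0,v1,zlo,zhi,name,s=s,w=w):
    m=np.zeros((420,560),bool); m[v0:v1,u0:u1]=1
    m&=(w[...,2]>zlo)&(w[...,2]<zhi)
    p=w[m]; r=cv2.minAreaRect((p[:,:2]*1000).astype(np.float32))
    b=cv2.boxPoints(r); e=[b[1]-b[0],b[2]-b[1]]; e=max(e,key=np.linalg.norm)
    print(name,len(p),'c',np.round(r[0],1),'size',np.round(r[1],1),'yaw',round((np.degrees(np.arctan2(e[1],e[0]))+90)%180-90,1),'z',np.round(np.percentile(p[:,2],[5,50,95])*1000,1))
if __name__=='__main__':
    for n,u0,u1,v0,v1 in(('L',110,145,185,260),('M',160,200,168,242),('R',222,262,178,252)): rect(u0,u1,v0,v1,.036,.06,n)
    rect(325,378,180,245,.05,.08,'stand'); rect(325,378,180,245,.064,.08,'lips');rect(325,378,180,245,.005,.08,'standall')
    rect(278,315,200,242,.03,.1,'bowl'); rect(315,360,260,310,.04,.08,'cup')
    rect(290,376,245,330,.003,.1,'saucer')
    rect(200,220,120,145,.02,.06,'reel');rect(257,275,130,150,.02,.06,'reel'); rect(160,212,245,305,.02,.1,'red')
    print(np.nanmedian(w[250:300,230:270,2]))
    im=s['image'][170:255,270:400,::-1]; cv2.imwrite('pics/crop1.png',cv2.resize(im,None,fx=6,fy=6,interpolation=2))
E
python3 m.py
```

```text
L 946 c [464.9 339. ] size [169.9  50.8] yaw 1.5 z [40.5 46.  50.2]
M 931 c [518.6 178.3] size [169.2  50.9] yaw 12.6 z [41.1 45.9 50.1]
R 943 c [484.6  -7. ] size [167.5  48.7] yaw 13.9 z [41.1 46.  50.3]
stand 385 c [ 483.7 -330.1] size [ 82.5 126.3] yaw -12.9 z [54.3 60.7 72.2]
lips 101 c [ 482.8 -330. ] size [ 82.2 124.2] yaw -12.9 z [64.6 69.3 73.7]
standall 1446 c [ 489.5 -332.5] size [158.8 194. ] yaw -1.7 z [ 6.8 13.3 67.1]
bowl 555 c [ 461.2 -163.7] size [76.  73.6] yaw 89.5 z [46.  55.8 73.2]
cup 201 c [ 282.8 -258.2] size [94.  74.8] yaw 83.8 z [43.8 63.3 68.6]
saucer 2378 c [ 266.  -270.3] size [255.5 250.5] yaw 88.6 z [ 3.2  8.6 61.8]
reel 100 c [734.4  93.9] size [31.3 33.2] yaw -18.4 z [36.2 40.7 44.1]
reel 100 c [707.7 -76.9] size [30.1 32.3] yaw -1.0 z [34.9 39.5 44.1]
red 471 c [307.4 159.9] size [ 86.8 128.9] yaw -17.2 z [25.8 59.7 72. ]
-0.00013695202971009124
```

View pics/crop1.png

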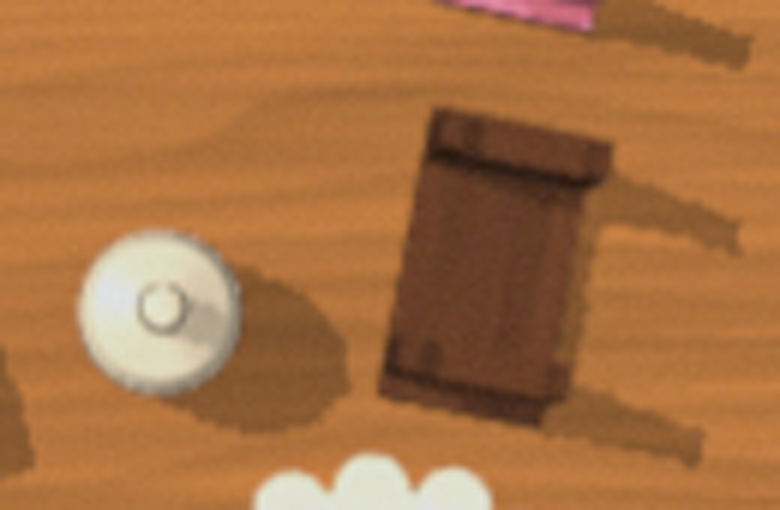

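The crop shows the small dark brown stand, with its two rests running across the picture near crop rows 140 and 390. The measured 126 x 82 mm at 60 mm height matches the given 128 x 84. All three cases measure about 169 x 50 x 46, as they should. I start with the left case.

```bash
cat > go.py <<'E'
import sys
from h import *
o=robot.get_obs()
print('t',round(o['time'],2),'tcp',np.round(o['tool_pos'],4),'rpy',np.round(np.degrees(o['ee_rot']),2),'F',np.round(o['wrist_force'],2),'T',np.round(o['wrist_torque'],2),'w',round(o['width'],4),'q',np.round(o['joint_positions'],2))
Rc=R.from_euler('xyz',o['ee_rot']); p=np.array(o['tool_pos'])
a=[float(x) for x in sys.argv[1:]]
for i in range(0,len(a),4):
    x,y,z,yaw=a[i:i+4]
    Rt=R.from_euler('xyz',[np.pi,0,np.radians(yaw)])
    print('rot',np.round((Rc.inv()*Rt).as_rotvec(),3),'cm',np.round(Rc.inv().apply(np.array([x,y,z])-p)*100,2))
    Rc=Rt;p=np.array([x,y,z])
E
python3 go.py .465 .339 .12 181.5  .465 .339 .010 181.5
```

```text
t 0.1 tcp [0.1857 0.5172 0.2044] rpy [-1.7989e+02 -1.0000e-02  1.6024e+02] F [ 0.12 -0.22  0.94] T [ 0.03 -0.02  0.02] w 0.094 q [ 1.12  0.09  1.37  0.    1.68 -0.1 ]
rot [-0.002 -0.001 -0.371] cm [-32.31  -7.31   8.45]
rot [0. 0. 0.] cm [ 0. -0. 11.]
```

Call:
move_arm:
  deltas: [0, 0, -0.37, -32.3, -7.3, 8.4, -1, 0, 0, -0.37, -32.3, -7.3, 8.4, -1, 0, 0, -0.37, -32.3, -7.3, 8.4, -1, 0, 0, -0.37, -32.3, -7.3, 8.4, -1, 0, 0, -0.37, -32.3, -7.3, 8.4, -1, 0, 0, -0.37, -32.3, -7.3, 8.4, -1, 0, 0, -0.37, -32.3, -7.3, 8.4, -1, 0, 0, -0.37, -32.3, -7.3, 8.4, -1]

```text
time: 0.9
tool_pos: [0.4682, 0.3351, 0.1181]
ee_rot: [-3.137, -0.003, -3.124]
wrist_force: [-0.6, 0.3, -0.8]
width: 0.0941
finger_force: 0.0
```

Call:
move_arm:
  deltas: [0, 0, 0, 0, 0, 0, -1, 0, 0, 0, 0, 0, 0, -1]

```text
time: 1.1
tool_pos: [0.4645, 0.3404, 0.1216]
ee_rot: [3.141, -0.001, -3.116]
wrist_force: [-0.6, -0.2, 0.0]
width: 0.0938
finger_force: 0.0
```

```bash
python3 go.py .465 .339 .010 181.5
```

```text
t 1.1 tcp [0.4645 0.3404 0.1216] rpy [ 1.7997e+02 -3.0000e-02 -1.7851e+02] F [-0.57 -0.18  0.  ] T [ 0.08 -0.03 -0.  ] w 0.0938 q [ 0.53  0.18  1.44  0.    1.53 -1.06]
rot [ 0.    -0.001 -0.   ] cm [-0.05 -0.15 11.16]
```

Call:
move_arm:
  deltas: [0, 0, 0, 0, -0.1, 4, -1, 0, 0, 0, 0, -0.1, 8, -1, 0, 0, 0, 0, -0.1, 10, -1, 0, 0, 0, 0, -0.1, 11, -1, 0, 0, 0, 0, -0.1, 11, -1, 0, 0, 0, 0, -0.1, 11, 1, 0, 0, 0, 0, -0.1, 11, 1, 0, 0, 0, 0, -0.1, 11, 1]

```text
time: 1.9
tool_pos: [0.4663, 0.3395, 0.0133]
ee_rot: [3.14, 0.003, -3.116]
wrist_force: [-0.0, 0.2, 0.8]
width: 0.0734
finger_force: 0.0
```

Call:
move_arm:
  deltas: [0, 0, 0, 0, 0, 0, 1, 0, 0, 0, 0, 0, 0, 1, 0, 0, 0, 0, 0, 0, 1, 0, 0, 0, 0, 0, 0, 1]

```text
time: 2.3
tool_pos: [0.4654, 0.3392, 0.0117]
ee_rot: [3.141, 0.0, -3.117]
wrist_force: [0.2, 1.4, 1.3]
width: 0.0479
finger_force: 30.0
```

Gripped at 48 mm. Next I lift a little, hold still and weigh.

Call:
move_arm:
  deltas: [0, 0, 0, 0, 0, -1, 1, 0, 0, 0, 0, 0, -2, 1, 0, 0, 0, 0, 0, -3, 1, 0, 0, 0, 0, 0, -3, 1, 0, 0, 0, 0, 0, -3, 1, 0, 0, 0, 0, 0, -3, 1]

```text
time: 2.9
tool_pos: [0.4649, 0.3385, 0.041]
ee_rot: [-3.141, -0.001, -3.116]
wrist_force: [0.6, 0.6, -4.0]
width: 0.0477
finger_force: 30.0
```

```bash
cat > wt.py <<'E'
from h import *
f=[]
for i in range(8):
    o=robot.get_obs(); f.append(np.r_[o['wrist_force'],o['joint_torque'][1:3]]); robot.snapshot('top')
print(o['time'],np.mean(f,0).round(2),np.std(f,0).round(2),o['tool_pos'],o['width'])
E
python3 wt.py
```

```text
3.25 [  0.08  -0.05  -4.08 -40.32 -30.01] [0.71 0.38 0.26 0.14 0.13] [0.46512082 0.33872255 0.0412408 ] 0.048051448105234304
```

The reading is 4.1 N, about 0.41 kg, so this is the heavy case. I lift it high and carry it over.

Call:
move_arm:
  deltas: [0, 0, 0, 0, 0, -2, 1, 0, 0, 0, 0, 0, -5, 1, 0, 0, 0, 0, 0, -8, 1, 0, 0, 0, 0, 0, -11, 1, 0, 0, 0, 0, 0, -13, 1, 0, 0, 0, 0, 0, -14, 1, 0, 0, 0, 0, 0, -14, 1]

```text
time: 4.0
tool_pos: [0.466, 0.3392, 0.1832]
ee_rot: [3.14, 0.003, -3.116]
wrist_force: [0.7, 0.3, -4.6]
width: 0.0482
finger_force: 30.0
```

```bash
python3 go.py .4835 -.330 .18 167.1
```

```text
t 4.0 tcp [0.466  0.3392 0.1832] rpy [ 1.7990e+02  1.7000e-01 -1.7856e+02] F [ 0.7   0.34 -4.59] T [ 0.03 -0.02  0.  ] w 0.0482 q [ 0.53  0.15  1.35  0.    1.64 -1.07]
rot [0.002 0.003 0.25 ] cm [-6.000e-02 -6.695e+01  2.000e-01]
```

Call:
move_arm:
  deltas: [0, 0, 0, 0, -1, 0, 1, 0, 0, 0, 0, -3, 0, 1, 0, 0, 0, 0, -6, 0, 1, 0, 0, 0.05, 0, -10, 0, 1, 0, 0, 0.1, 0, -14, 0, 1, 0, 0, 0.15, 0, -18, 0, 1, 0, 0, 0.2, 0, -22, 0, 1, 0, 0, 0.25, 0, -26, 0, 1]

```text
time: 4.8
tool_pos: [0.4702, 0.0767, 0.1793]
ee_rot: [-3.14, -0.004, 2.915]
wrist_force: [0.6, 0.0, -4.6]
width: 0.0475
finger_force: 30.0
```

```bash
python3 go.py .4835 -.330 .18 167.1
```

```text
t 4.8 tcp [0.4702 0.0767 0.1793] rpy [-179.92   -0.2   167.  ] F [ 0.64  0.   -4.56] T [-0.04 -0.06  0.02] w 0.0475 q [ 0.04 -0.07  1.58 -0.    1.63 -1.3 ]
rot [-0.001 -0.004 -0.002] cm [-10.45 -39.32  -0.06]
```

Call:
move_arm:
  deltas: [0, 0, 0, -1.1, -4, 0, 1, 0, 0, 0, -2.7, -10, 0, 1, 0, 0, 0, -4.2, -16, 0, 1, 0, 0, 0, -5.8, -22, 0, 1, 0, 0, 0, -7.4, -28, 0, 1, 0, 0, 0, -9, -34, 0, 1, 0, 0, 0, -10, -37.5, 0, 1, 0, 0, 0, -10.4, -39.2, 0, 1]

```text
time: 5.6
tool_pos: [0.4835, -0.3142, 0.179]
ee_rot: [3.14, -0.004, 2.916]
wrist_force: [0.8, 0.2, -3.5]
width: 0.0475
finger_force: 30.0
```

Call:
move_arm:
  deltas: [0, 0, 0, 0, 0, 2, 1, 0, 0, 0, 0, 0, 4, 1, 0, 0, 0, 0, 0, 5, 1, 0, 0, 0, 0, 0, 5, 1, 0, 0, 0, 0, 0, 5, 1, 0, 0, 0, 0, 0, 5, 1]

```text
time: 6.2
tool_pos: [0.4859, -0.3125, 0.1328]
ee_rot: [-3.141, 0.002, 2.917]
wrist_force: [0.5, 0.5, -4.3]
width: 0.0479
finger_force: 30.0
```

```bash
python3 go.py .4835 -.330 .076 167.1; python3 - <<'E'
from h import *
s=snap('scene','scene1'); im=s['image'][80:260,130:370,::-1]
cv2.imwrite('pics/crop2.png',cv2.resize(im,None,fx=3.2,fy=3.2,interpolation=2))
w=cloud(s)
E
```

```text
t 6.2 tcp [ 0.4859 -0.3125  0.1328] rpy [-1.7994e+02  1.2000e-01  1.6716e+02] F [ 0.53  0.53 -4.33] T [-0.01  0.02  0.01] w 0.0479 q [-0.67  0.17  1.42  0.    1.55 -2.02]
rot [-0.001  0.002  0.001] cm [-0.14 -1.75  5.68]
```

View pics/crop2.png

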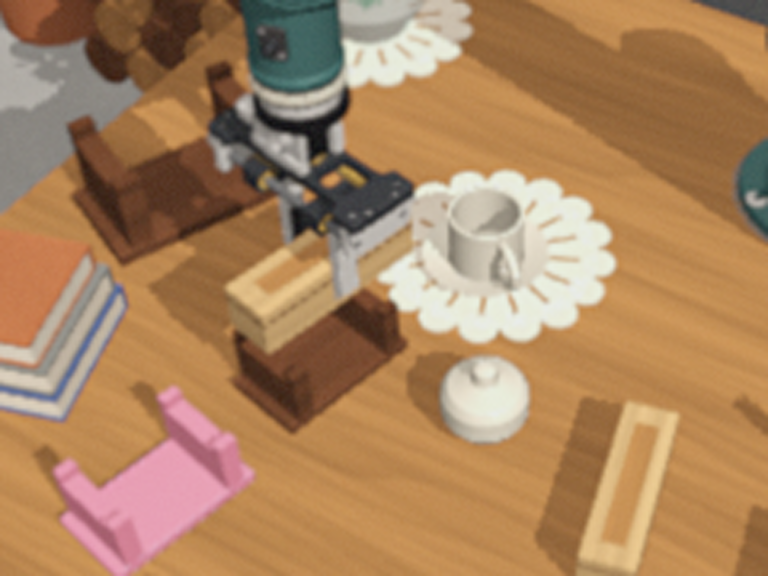

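The case hangs level above the small dark stand (crop 235–405, 290–430), and the bowl and cup are clear. I centre it, then measure the case's position in hand.

Call:
move_arm:
  deltas: [0, 0, 0, -0.1, -0.8, 0.5, 1, 0, 0, 0, -0.1, -1.7, 1.5, 1, 0, 0, 0, -0.1, -1.7, 2, 1, 0, 0, 0, -0.1, -1.7, 2, 1, 0, 0, 0, -0.1, -1.7, 2, 1, 0, 0, 0, -0.1, -1.7, 2, 1]

```text
time: 6.85
tool_pos: [0.4827, -0.3292, 0.1117]
ee_rot: [3.142, 0.0, 2.917]
wrist_force: [-1.1, -0.5, -4.6]
width: 0.0479
finger_force: 30.0
```

```bash
python3 go.py .4835 -.330 .074 167.1; python3 - <<'E'
from h import *
# case end faces & top visible from both cameras, fit top rectangle, pale colour only
for n in('scene','top'):
    s=snap(n,n+'2'); w=cloud(s); im=s['image'].astype(int)
    d=w[...,:2]-[.4835,-.33]; pale=(im[...,0]>150)&(im[...,2]<190)&(im[...,0]-im[...,2]>30)
    m=pale&(np.hypot(d[...,0],d[...,1])<.11)&(w[...,2]>.12)&(w[...,2]<.17)
    p=w[m]; zt=np.percentile(p[:,2],[5,50,95]); 
    a=np.radians(-12.9); u=np.array([np.cos(a),np.sin(a)]); v=np.array([-u[1],u[0]])
    q=p[:,:2]-[.4835,-.33]; q=np.c_[q@u,q@v]*1000
    print(n,len(p),'z',zt.round(4),'x',np.percentile(q[:,0],[1,99]).round(1),'y',np.percentile(q[:,1],[2,98]).round(1))
    # stand tops/lips in the same frame
    q=(w[...,:2]-[.4835,-.33]); q=np.stack([q@u,q@v],-1)*1000
    m=(abs(q[...,0])<72)&(abs(q[...,1])<48)&(w[...,2]>.063)&(w[...,2]<.074); k=q[m]
    if m.sum(): print(' lips',m.sum(),k.min(0).round(1),k.max(0).round(1))
E
```

```text
t 6.85 tcp [ 0.4827 -0.3292  0.1117] rpy [1.8000e+02 2.0000e-02 1.6713e+02] F [-1.08 -0.5  -4.61] T [0.01 0.01 0.02] w 0.0479 q [-0.7   0.2   1.43  0.    1.51 -2.04]
rot [0. 0. 0.] cm [-0.09 -0.06  3.77]
scene 703 z [0.1221 0.146  0.1494] x [-78.9  85.4] y [-23.7  25.8]
 lips 67 [-64.1  -4.4] [66.9 43.1]
top 461 z [0.1359 0.1454 0.1495] x [-85.1  77.9] y [-23.1  24.6]
 lips 43 [-62.5 -41.1] [61.2 40.9]
```

The case is centred over the stand to about 1 mm. I lower it slowly.

Call:
move_arm:
  deltas: [0, 0, 0, 0, 0, 1, 1, 0, 0, 0, 0, 0, 2, 1, 0, 0, 0, 0, 0, 2.8, 1, 0, 0, 0, 0, 0, 3.3, 1, 0, 0, 0, 0, 0, 3.6, 1, 0, 0, 0, 0, 0, 3.7, 1, 0, 0, 0, 0, 0, 3.7, 1, 0, 0, 0, 0, 0, 3.7, 1]

```text
time: 7.75
tool_pos: [0.4828, -0.3294, 0.0749]
ee_rot: [-3.141, 0.001, 2.917]
wrist_force: [0.8, 0.1, -4.1]
width: 0.0479
finger_force: 30.0
```

Call:
move_arm:
  deltas: [0, 0, 0, 0, 0, 0.05, 1, 0, 0, 0, 0, 0, 0.1, 1, 0, 0, 0, 0, 0, 0.15, 1, 0, 0, 0, 0, 0, 0.15, 1, 0, 0, 0, 0, 0, 0.15, 1]

```text
time: 8.25
tool_pos: [0.4825, -0.3292, 0.0729]
ee_rot: [3.141, 0.0, 2.917]
wrist_force: [-0.3, -0.8, -4.3]
width: 0.0478
finger_force: 30.0
```

Call:
move_arm:
  deltas: [0, 0, 0, 0, 0, 0.05, 1, 0, 0, 0, 0, 0, 0.1, 1, 0, 0, 0, 0, 0, 0.1, 1, 0, 0, 0, 0, 0, 0.1, 1]

```text
time: 8.65
tool_pos: [0.4825, -0.3292, 0.0719]
ee_rot: [3.142, -0.0, 2.917]
wrist_force: [0.2, -0.2, -3.5]
width: 0.0479
finger_force: 30.0
```

Call:
move_arm:
  deltas: [0, 0, 0, 0, 0, 0.03, 1, 0, 0, 0, 0, 0, 0.06, 1, 0, 0, 0, 0, 0, 0.06, 1, 0, 0, 0, 0, 0, 0.06, 1]

```text
time: 9.05
tool_pos: [0.4826, -0.3292, 0.0718]
ee_rot: [-3.142, 0.0, 2.917]
wrist_force: [-1.6, -0.1, -0.5]
width: 0.0477
finger_force: 30.0
```

The stand has taken the weight. I release and retreat straight up.

Call:
move_arm:
  deltas: [0, 0, 0, 0, 0, 0, 0.3, 0, 0, 0, 0, 0, 0, 0, 0, 0, 0, 0, 0, 0, -0.5, 0, 0, 0, 0, 0, 0, -1, 0, 0, 0, 0, 0, 0, -1, 0, 0, 0, 0, 0, 0, -1, 0, 0, 0, 0, 0, 0, -1, 0, 0, 0, 0, 0, 0, -1]

```text
time: 9.85
tool_pos: [0.4826, -0.3292, 0.0714]
ee_rot: [3.142, 0.0, 2.917]
wrist_force: [0.1, -1.0, -0.7]
width: 0.0918
finger_force: 0.0
```

Call:
move_arm:
  deltas: [0, 0, 0, 0, 0, -1, -1, 0, 0, 0, 0, 0, -3, -1, 0, 0, 0, 0, 0, -6, -1, 0, 0, 0, 0, 0, -9, -1, 0, 0, 0, 0, 0, -12, -1, 0, 0, 0, 0, 0, -14, -1, 0, 0, 0, 0, 0, -14, -1, 0, 0, 0, 0, 0, -14, -1]

```text
time: 10.65
tool_pos: [0.4826, -0.3292, 0.2116]
ee_rot: [-3.141, 0.001, 2.917]
wrist_force: [0.3, -1.3, 1.2]
width: 0.0941
finger_force: 0.0
```

```bash
python3 wt.py; python3 - <<'E'
from h import *
s=snap('scene','scene3'); im=s['image'][80:340,130:490,::-1]
cv2.imwrite('pics/crop3.png',cv2.resize(im,None,fx=2.2,fy=2.2,interpolation=2))
w=cloud(s); q=w[...,:2]-[.4835,-.33]; a=np.radians(-12.9); u=np.array([np.cos(a),np.sin(a)]); v=np.array([-u[1],u[0]]); q=np.stack([q@u,q@v],-1)*1000
m=(abs(q[...,0])<95)&(abs(q[...,1])<30)&(w[...,2]>.098)&(w[...,2]<.114)
p=w[m]; print(m.sum(),q[m].min(0),q[m].max(0),np.median(p[:,2]))
c=np.linalg.lstsq(np.c_[q[m],np.ones(m.sum())],p[:,2]*1000,rcond=None)[0]; print('slope deg',np.degrees(c[:2]))
r=cv2.minAreaRect((p[:,:2]*1000).astype(np.float32)); print(r)
E
```

```text
11.0 [ 2.000e-02 -4.400e-01 -1.700e-01 -3.787e+01 -3.075e+01] [0.68 0.47 0.61 0.53 0.48] [ 0.48220545 -0.32887983  0.21013111] 0.09378623633990245
863 [-86.85218883 -26.55444354] [86.35700352 26.96657519] 0.10690736143300206
slope deg [-0.19308241 -2.19093734]
((483.30755615234375, -329.7334289550781), (53.51634979248047, 173.21231079101562), 77.11861419677734)
```

View pics/crop3.png

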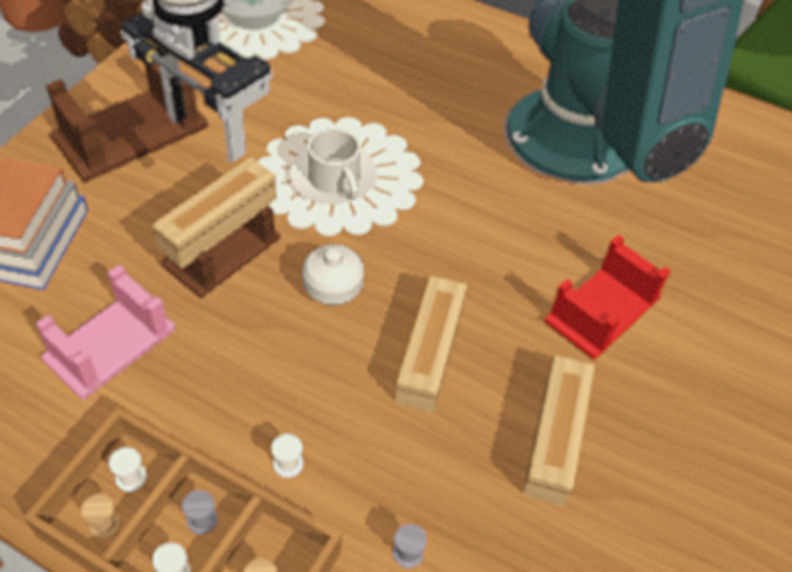

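The case lies across both rests of the small stand (crop 155–280, 165–260), centred to about 1 mm. The other two cases, the bowl, cup and reels are where they were. The unloaded wrist reads about 0 N, so the 4.1 N was the case's own weight.

```bash
python3 -c "
from bench import robot
print(robot.close_job())"
```

```text
the job is handed in; nothing more can be done
None
```

The leftmost case weighed about 0.41 kg, so I took it as the one with the weights without weighing the other two; it now lies centred across the small dark stand's rests, lid up, nothing else was moved, and the job was handed in at about 11 s.

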